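# Clear used soy dishes through the return flap and refit the serving board

### The job

Reset the place at the sushi counter: first push every used soy dish (those standing mouth up on the wooden serving board) through the sprung flap of the dish return box, so that each one drops inside and the flap has shut again. Then take the dark wooden insert that lies on the counter and press it down flush into the well of the serving board that it fits, leaving the other well empty. Leave the clean dishes on the drying mat, the soy bottle and the cup alone.

Things in the scene. Friction and masses are not known exactly. Their poses are not given: they have to be found in the camera images.
- box: the dish return box, fixed, grey and steel, 170 mm wide, 236 mm high, x = -20 to 400 mm from its origin, which lies on the counter; x points the way dishes are pushed, into the box. A deck leads to the flap; behind the deck's end is a well (x = 125 to 394 mm) whose floor is 10 mm above the counter, under a clear fixed roof. A dish pushed over the deck's end lifts the flap and drops in
- deck (a point): middle of the deck's top, at x = 55, y = 0, z = 170 mm of the box, axes as the box. The level deck runs from x = -20 (open end) to x = 125 mm, 158 mm wide between rails that stand 12 mm above it. A dish's rear end must be pushed past the deck's end, so push to about x = 130 to 135 mm
- doorway (a point): middle of the doorway at deck height, in the plane of the shut flap, at x = 150, y = 0, z = 170 mm of the box, axes as the box. Doorway 120 mm wide; the lintel bar above it spans 56 to 66 mm above the deck, its front at x = 143 mm: an upright pusher cannot go past it
- flap (a joint): the aluminium flap in the doorway, 112 mm wide and 52 mm high, hinged along its upper edge 55 mm above the deck: 0 hanging shut, grows as it swings into the box, up to 1.5 rad. A weak spring and its weight shut it (about 0.5 to 1.5 N at its lower edge); it does not swing outwards
- board: the light wooden serving board, fixed, 300 x 300 mm, 24 mm thick, origin at the centre of its underside, z up. The used dishes stand on it, mouth up; two wells 14 mm deep are in its -x half, of different shapes
- well_square (a point): centre of the floor of the square well, at x = -85, y = 96, z = 10 mm of the board; the well is 80 x 80 mm at its sides, 14 mm deep, sides along the board's axes, with slightly chamfered edges. Takes the square insert (stand)
- well_long (a point): centre of the floor of the long well, at x = -85, y = 8, z = 10 mm of the board; the well is 114 mm (along the board's x) by 54 mm (along its y), 14 mm deep, with slightly chamfered edges. Takes the long insert (rest)
- dish1_c (a point): a used black soy-sauce dish: a plain rectangular open-topped dish standing mouth up on the serving board, 84 x 52 mm, 22 mm high, walls and bottom 5 mm, about 90 g; may be absent (three or four are there). Point at its centre, 11 mm above its underside; x along its 84 mm length, y along its 52 mm width, z up out of its mouth
- dish2_c (a point): a used black soy-sauce dish: a plain rectangular open-topped dish standing mouth up on the serving board, 84 x 52 mm, 22 mm high, walls and bottom 5 mm, about 90 g; may be absent (three or four are there). Point at its centre, 11 mm above its underside; x along its 84 mm length, y along its 52 mm width, z up out of its mouth
- dish3_c (a point): a used black soy-sauce dish: a plain rectangular open-topped dish standing mouth up on the serving board, 84 x 52 mm, 22 mm high, walls and bottom 5 mm, about 90 g; may be absent (three or four are there). Point at its centre, 11 mm above its underside; x along its 84 mm length, y along its 52 mm width, z up out of its mouth
- dish4_c (a point): a used black soy-sauce dish: a plain rectangular open-topped dish standing mouth up on the serving board, 84 x 52 mm, 22 mm high, walls and bottom 5 mm, about 90 g; may be absent (three or four are there). Point at its centre, 11 mm above its underside; x along its 84 mm length, y along its 52 mm width, z up out of its mouth
- rest_c (a point): chopstick rest, a long dark wooden insert, 80 g: plate 110 x 50 mm, 14 mm thick, with a ridge on top, 70 mm long (along x), 16 mm wide, 30 mm high, to hold it by. Lies upright on the counter or is absent (just one of the two inserts is there). Point at its centre, 22 mm above its underside; x along its length, z up. Flush when this point is 22 mm above the well's point
- stand_c (a point): toothpick stand, a square dark wooden insert, 90 g: plate 76 x 76 mm, 14 mm thick, with a post on top, 26 x 26 mm, 30 mm high, to hold it by. Lies upright on the counter or is absent (just one of the two inserts is there). Point at its centre, 22 mm above its underside; x, y along its sides; fits any of four ways round. Flush when this point is 22 mm above the well's point
- clean1_c (a point): a clean dish, same shape as the used ones but standing mouth down on the drying mat in the middle of the counter; stays where it is. Point at its centre, 11 mm above the mat
- clean2_c (a point): a clean dish, same shape as the used ones but standing mouth down on the drying mat in the middle of the counter; stays where it is. Point at its centre, 11 mm above the mat
- soy: amber glass soy-sauce bottle, 60 mm across, 120 mm high, origin at its underside; leave alone
- cup: blue ceramic tea cup, 76 mm across, 75 mm high, origin at its underside; leave alone
There are look-alikes about, which are no part of the job. What is shaped like the part that bears dish3_c but blue or turquoise is not meant. What is shaped like the part that bears dish2_c but pink is not meant.

How it is judged:
By the outcome, as a careful person would: the job done as asked, in the order asked, and still so for the second after the job is handed in, with the robot touching nothing.
Of dish1, dish2, dish3, dish4 only 3 to 4 are there at a start; the rules pass over those that are not, and their reading is None.
Of rest, stand only 1 to 1 are there at a start; the rules pass over those that are not, and their reading is None.
At some moment in a run one of dish1, dish2, dish3, dish4 may be knocked a few centimetres aside while the robot is not near it.
Once in a run the grip may slacken for a moment while it holds something.
It also fails if it takes over 210 s, if anything falls off the work surface, if the arm or the gripper's body presses on something with over 40 N, if the wrist force passes 120 N, or if a joint passes its speed limit or range.

### The arm

A 7-joint arm with a two-finger parallel gripper is mounted at the origin on the work surface. World frame = base frame: x ahead of the robot, y to its left, z up, the work surface at z = 0. Lengths are in m, angles in rad, forces in N, time in s.
With the tool pointing down it reaches from about 0.4 to 0.85 m from the base axis. Payload 10.4 kg.
Tool frame: the origin (TCP) lies at the very end of the fingers, on their centre line; the grasp point (between the pads) lies 19 mm behind it; z points along the fingers, y is the line along which they close (so a half turn about z gives the same grasp; the last joint's range is limited). The gripper opens to 87 mm and grips with 3 to 60 N. Pads are 19 mm wide; open, the fingers measure 117 mm over their backs; the gripper's body (75 mm by 190 mm) begins 51 mm behind the grasp point.
Start: joints at [1.204, 0.332, -0.065, 1.46, 0.022, 1.35, -0.088], TCP at [0.211, -0.588, 0.223] pointing down, gripper open.
Joint ranges: [-2.6, 2.6], [-0.5, 2.12], [-1.47, 1.34], [0.16, 2.42], [-1.27, 4.41], [0.06, 2.06], [-2.6, 2.6]. Speed limits (rad/s): [2.22, 2.22, 2.79, 2.79, 3.14, 3.14, 3.14].

### API

Orientations are given as a unit quaternion [x, y, z, w].
In Python, from bench import * gives the robot as it stands.
- The arm moves only by the tool step_arm, never from a script. Its arguments are lists of equal length, an entry for each row: "delta_pos": the shift along the world's x, y, z in units of 25 mm (1.0 is 25 mm), a list of three; "turn": the turn about the world's z in units of 0.12 rad (1.0 is 0.12 rad). In form: {"delta_pos": [[tx, ty, tz], ...], "turn": [turn, ...]}. A call has 1 to 12 rows; each row shifts and turns the commanded pose from where the row before left it; what a row does not reach is not made up. A row lasts 1/10 s, in which the tool goes at most 50 mm and 8.59 degrees, less where a joint would pass 70% of its speed; a pose out of reach is approached as far as the arm can. A call with a number of a shift or a turn outside -1 to 1 is refused whole. A call with a gripper value outside its range is refused whole. "grip" is the closure, from 0 (fully open) to 1 (shut), set as the call begins (left out, the last holds). The fingers move at their own pace and stop on an object; "newtons" is the grip in N (left out, the last holds). Time passes only in rows, so rows that do not move let the fingers close. It gives the time, the measured TCP pose, the force, the opening and the grip force at its end, in the units of the state.
- read_state(): the state, without advancing time (a new reading comes with each control period).
- camera(name): name is "side" or "top" or "wrist"; returns a dict with "image" (400x640x3 uint8, red, green, blue), "z_map" (400x640 float32, m along the optical axis (not along the pixel's ray), 0 where there is no reading), "mtx" (3x3 intrinsics, pixels), "dist" ([k1, k2, p1, p2, k3] as OpenCV has them; the pictures are not rectified), "view" (4x4, takes a point from world to camera coordinates). Camera axes: x right, y up, looking along -z (the intrinsics and any distortion apply to the point x, -y, -z); pixel columns grow to the right and rows downward; lengths in m; the calibration is good to about 2 mm. A picture is of the moment at which its call begins.
- close_job(): hands the job in; it is judged then, once.
The state is a dict: "time": time; "joint_positions": joint angles; "joint_vel": joint speeds; "joint_torque": joint torques, N m; "ee_pos": TCP position; "eef_rot": TCP orientation; "ft_force": force on the tool from outside, world axes, zero at the start; "torque": the same for the moment, N m; "width": finger opening in m; "grip_force": force on a finger pad.
Only numpy, scipy, OpenCV 4.12 (cv2) and the standard library are available. Lean on these libraries where they do the work, as an engineer would, in place of code of your own. Each camera call takes 0.05 s, during which the arm holds its last target. There are 200 camera calls.

## Working session

There is one attempt and no reset: what is moved stays moved. The work goes in short steps, Python scripts to look and compute and a tool call to move; the robot and the scene stay as the last step left them, time stands still between calls to the robot, and variables do not carry over. Pictures are saved under pics/ and viewed, at most 14 in all, crops included, and the job is handed in when it is done.

Besides the shell and the picture viewer there is one more tool, called in YAML: its name, and indented under it one key for each argument. step_arm: Moves the arm, as the interface text tells. Shifts and turns lie within -1 to 1; 1 stands for 25 mm of shift or 0.12 rad of turn. Its arguments: {"type":"object","properties":{"delta_pos":{"type":"array"},"turn":{"type":"array"},"grip":{"type":"number"},"newtons":{"type":"number"}},"required":["delta_pos","turn"]}

```bash
mkdir -p pics; ls; cat > h.py <<'E'
from bench import *
import numpy as np, cv2
def cloud(c):
    K=np.array(c["mtx"],float);d=np.array(c["dist"],float);V=np.array(c["view"],float)
    z=c["z_map"];h,w=z.shape
    u,v=np.meshgrid(np.arange(w),np.arange(h))
    p=cv2.undistortPoints(np.stack([u,v],-1).reshape(-1,1,2).astype(np.float64),K,d).reshape(h,w,2)
    P=np.stack([p[...,0]*z,-p[...,1]*z,-z],-1)
    W=(P-V[:3,3])@V[:3,:3]
    W[z<=0]=np.nan
    return W
def save(c,n,crop=None,s=1):
    im=c["image"][...,::-1]
    if crop: im=im[crop[1]:crop[3],crop[0]:crop[2]]
    cv2.imwrite("pics/"+n+".png",cv2.resize(im,None,fx=s,fy=s,interpolation=cv2.INTER_NEAREST))
E
python3 - <<'E'
from h import *
s=read_state();print(s)
for n in ["top","side"]:
    c=camera(n);save(c,n+"0",s=1.25);np.savez(n+"0.npz",W=cloud(c),im=c["image"])
    V=np.array(c["view"]);print(n,-V[:3,:3].T@V[:3,3],c["mtx"],c["dist"])
E
```

```text
pics
{'time': 0.0, 'joint_positions': array([ 1.20443709,  0.33285361, -0.06471768,  1.46093129,  0.0215893 ,
        1.34987284, -0.0884977 ]), 'joint_vel': array([-2.14272425e-04,  2.92168941e-04, -1.70120494e-03,  6.69589375e-05,
       -1.70853538e-04, -6.39079737e-04, -1.45135613e-03]), 'joint_torque': array([ 5.76217426e-04, -6.23266697e+01,  2.53168697e-02, -3.89896989e+01,
       -6.12023938e-02,  3.96115123e-02,  1.45479444e-04]), 'ee_pos': array([ 0.21052563, -0.58807835,  0.22177016]), 'eef_rot': array([ 9.85261595e-01,  1.71052972e-01, -1.39987902e-04, -6.70551234e-04]), 'ft_force': array([ 1.23855097,  0.66026906, -0.33667564]), 'torque': array([0.05803884, 0.01921194, 0.00893425]), 'grip_force': 0.0, 'width': 0.08705999433250196}
top [ 0.32928288 -0.08655946  1.19192703] [[366.89354842   0.         320.74527234]
 [  0.         366.89354842 191.70361795]
 [  0.           0.           1.        ]] [-0.01297314  0.          0.          0.          0.        ]
side [0.04282663 0.81389044 1.16566955] [[452.76168726   0.         318.53872798]
 [  0.         452.76168726 193.63355262]
 [  0.           0.           1.        ]] [0.04153946 0.         0.         0.         0.        ]
```

View pics/top0.png

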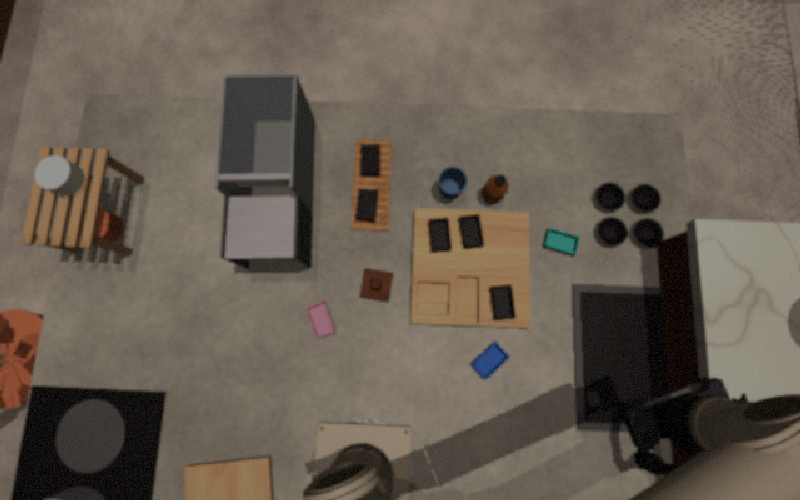

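View pics/side0.png

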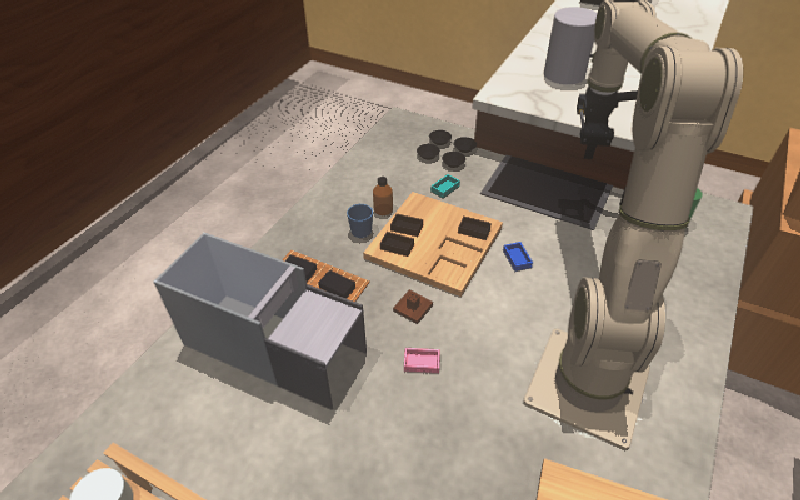

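Top view (1.25x): three used dishes on the board at (440,235), (471,231), (502,302). The square insert is at (376,285), the square well at (432,298), the box deck at (262,228), and the clean dishes at (370,160) and (367,205). Next I'll measure these.

```bash
cat >> h.py <<'E'
def rect(W,mask):
    n,l,st,ce=cv2.connectedComponentsWithStats(mask.astype(np.uint8))
    out=[]
    for i in range(1,n):
        if st[i,4]<40: continue
        P=W[l==i]; r=cv2.minAreaRect((P[:,:2]*1000).astype(np.float32))
        (cx,cy),(a,b),t=r
        if a<b: a,b,t=b,a,t+90
        t=(t+90)%180-90
        out.append((ce[i].round(),st[i,4],round(cx,1),round(cy,1),round(float(a),1),round(float(b),1),round(t,1),round(float(np.nanmedian(P[:,2]))*1000,1)))
    return out
E
python3 - <<'E'
from h import *
d=np.load("top0.npz");W=d["W"];im=d["im"].astype(int)
z=W[...,2]; V=im.max(-1)
x,y=W[...,0],W[...,1]
def at(u,v): u=int(u/1.25);v=int(v/1.25);return W[v,u].round(4)
for n,p in dict(b1=(415,212),b2=(527,212),b3=(527,322),b4=(413,320),deck=(262,228),table=(330,200),dish=(440,235),ins=(376,285),wsq=(432,298),wl=(467,298)).items(): print(n,at(*p),im[int(p[1]/1.25),int(p[0]/1.25)])
roi=(x>.2)&(x<.95)&(y>-.65)&(y<.35)
print("dark");[print(r) for r in rect(W,roi&(V<60)&(z<.1))]
print("deck");[print(r) for r in rect(W,roi&(z>.15)&(z<.178))]
print("high");[print(r) for r in rect(W,roi&(z>.178)&(z<.26))]
print("board");[print(r) for r in rect(W,roi&(z>.017)&(z<.06))]
print("wells");[print(r) for r in rect(W,roi&(z>.004)&(z<.017))]
E
```

```text
b1 [ 0.6525 -0.1088  0.0207] [142 122  87]
b2 [ 0.6633 -0.4022  0.0232] [133 111  86]
b3 [ 0.3768 -0.3972  0.0247] [147 114  79]
b4 [ 0.3689 -0.1119  0.0228] [146 120  83]
deck [0.5594 0.2455 0.1685] [134 126 124]
table [0.6794 0.1208 0.0046] [119 109  97]
dish [ 0.5896 -0.1759  0.0262] [36 34 33]
ins [ 0.4509 -0.0146  0.0442] [66 35 24]
wsq [ 0.4283 -0.1584  0.0077] [151 126  90]
wl [ 0.4317 -0.2482  0.0089] [150 119  86]
dark
(array([235., 176.]), np.int32(1244), 671.0, 184.4, 450.8, 169.5, -20.7, 28.9)
(array([296., 128.]), np.int32(337), 792.9, 19.3, 81.7, 44.7, 2.7, 25.6)
(array([363., 141.]), np.int32(189), 744.4, -204.8, 63.6, 30.5, 72.8, 39.1)
(array([356., 156.]), np.int32(114), 707.1, -182.6, 66.5, 31.7, 54.3, 15.6)
(array([485., 158.]), np.int32(388), 715.7, -617.6, 74.5, 64.3, -0.4, 10.2)
(array([196., 152.]), np.int32(74), 683.7, 335.4, 49.4, 4.2, 1.6, 51.1)
(array([391., 157.]), np.int32(143), 697.7, -301.4, 54.7, 22.6, 59.2, 42.7)
(array([293., 164.]), np.int32(357), 667.0, 21.6, 81.2, 48.7, -2.5, 25.2)
(array([376., 185.]), np.int32(383), 600.8, -251.9, 80.5, 50.4, 9.
[... 1670 characters left out ...]
18.2, 29.1, -84.5, 9.5)
(array([487., 157.]), np.int32(197), 717.8, -623.0, 60.1, 53.6, 2.0, 9.3)
(array([488., 184.]), np.int32(211), 624.8, -623.6, 64.5, 51.4, -1.2, 9.5)
(array([451., 192.]), np.int32(183), 591.5, -497.8, 72.3, 40.2, 74.7, 6.5)
(array([300., 227.]), np.int32(462), 459.5, -12.1, 78.9, 78.3, 83.4, 13.2)
(array([373., 239.]), np.int32(602), 428.8, -248.4, 114.3, 52.7, 0.9, 9.5)
(array([345., 238.]), np.int32(617), 428.9, -159.2, 80.0, 79.6, 89.5, 9.6)
(array([481., 273.]), np.int32(2020), 339.3, -583.6, 278.2, 132.6, -0.0, 5.8)
(array([255., 255.]), np.int32(174), 363.8, 127.2, 74.6, 43.4, 20.6, 5.9)
(array([392., 288.]), np.int32(217), 279.1, -306.9, 76.9, 45.7, -49.3, 5.7)
```

step_arm:
  delta_pos:
    - [0.77, 0.93, 0]
    - [0.77, 0.93, 0]
    - [0.77, 0.93, 0]
    - [0.77, 0.93, 0]
    - [0.77, 0.93, 0]
    - [0.77, 0.93, 0]
    - [0.77, 0.93, 0]
    - [0.77, 0.93, 0]
    - [0.77, 0.93, 0]
    - [0.77, 0.93, 0]
    - [0.77, 0.93, 0]
    - [0, 0, 0]
  turn: [-0.16, -0.16, -0.16, -0.16, -0.16, -0.16, -0.16, -0.16, -0.16, -0.16, -0.16, 0]
  grip: 0.15
  newtons: 20

```text
time: 1.3
ee_pos: [0.4253, -0.3285, 0.2224]
eef_rot: [0.998, 0.069, 0.0, -0.001]
ft_force: [-0.1, -0.2, 0.8]
width: 0.0737
grip_force: 0.0
```

```bash
cat >> h.py <<'E'
def pose():
    s=read_state();q=s["eef_rot"];print("t",round(s["time"],2),"tcp",(s["ee_pos"]*1000).round(1),"yaw",round(np.degrees(2*np.arctan2(q[1],q[0])),2),"w",round(s["width"]*1000,1),"gf",round(s["grip_force"],1),"F",s["ft_force"].round(1))
    return s
def dishes(n="wrist",save_as=None,lo=.036,hi=.056):
    c=camera(n);W=cloud(c);x,y,z=[W[...,i] for i in range(3)]
    if save_as: save(c,save_as)
    roi=(x>.36)&(x<.67)&(y>-.41)&(y<-.10)
    V=c["image"].max(-1)
    print(n,"rim");[print(r) for r in rect(W,roi&(z>lo)&(z<hi))]
    print(n,"dark");[print(r) for r in rect(W,roi&(V<60)&(z<.06))]
    return c,W
E
python3 -c "
from h import *
pose();dishes('wrist','w1')"
```

```text
t 1.3 tcp [ 425.3 -328.5  222.4] yaw 7.93 w 73.7 gf 0.0 F [-0.1 -0.2  0.8]
wrist rim
(array([186.,  29.]), np.int32(1110), 569.1, -175.0, 53.0, 45.1, -83.1, 45.8)
(array([269.,  30.]), np.int32(885), 579.7, -256.8, 52.5, 42.6, -81.3, 46.1)
(array([327., 192.]), np.int32(1259), 421.7, -334.1, 84.2, 51.4, 7.1, 46.6)
wrist dark
(array([189.,  25.]), np.int32(2886), 570.6, -175.7, 51.4, 47.7, -82.8, 30.6)
(array([272.,  24.]), np.int32(2609), 581.6, -257.6, 50.5, 46.1, -81.2, 30.3)
(array([327., 190.]), np.int32(3597), 420.5, -335.3, 86.9, 53.2, 7.0, 30.6)
```

step_arm:
  delta_pos:
    - [-0.14, -0.22, -0.9]
    - [0, 0, -1]
    - [0, 0, -1]
    - [0, 0, -1]
    - [0, 0, -1]
    - [0, 0, -1]
    - [0, 0, -1]
    - [0, 0, -0.6]
    - [0, 0, -0.3]
    - [0, 0, 0]
    - [0, 0, 0]
  turn: [-0.12, 0, 0, 0, 0, 0, 0, 0, 0, 0, 0]

```text
time: 2.45
ee_pos: [0.4194, -0.3387, 0.0285]
eef_rot: [0.998, 0.059, 0.0, 0.0]
ft_force: [0.7, -0.1, 0.2]
width: 0.0742
grip_force: 0.0
```

step_arm:
  delta_pos:
    - [0, 0, 0]
    - [0, 0, 0]
    - [0, 0, 0]
    - [0, 0, 0]
    - [0, 0, 0]
    - [0, 0, 0]
  turn: [0, 0, 0, 0, 0, 0]
  grip: 1
  newtons: 20

```text
time: 3.05
ee_pos: [0.4191, -0.3382, 0.0279]
eef_rot: [0.998, 0.059, 0.0, 0.0]
ft_force: [-0.8, 2.0, 4.8]
width: 0.0516
grip_force: 20.0
```

step_arm:
  delta_pos:
    - [0, 0, 1]
    - [0, 0, 1]
    - [0, 0, 1]
    - [0, 0, 1]
    - [0, 0, 1]
    - [0, 0, 1]
    - [0, 0, 1]
    - [0, 0, 1]
    - [0.23, 0.97, 0]
    - [0.23, 0.97, 0]
    - [0.23, 0.97, 0]
    - [0.23, 0.97, 0]
  turn: [0, 0, 0, 0, 0, 0, 0, 0, -0.13, -0.13, -0.13, -0.13]

```text
time: 4.25
ee_pos: [0.4419, -0.2403, 0.2273]
eef_rot: [1.0, 0.027, -0.0, 0.0]
ft_force: [0.3, -0.0, -0.7]
width: 0.0518
grip_force: 20.0
```

step_arm:
  delta_pos:
    - [0.23, 0.97, 0]
    - [0.23, 0.97, 0]
    - [0.23, 0.97, 0]
    - [0.23, 0.97, 0]
    - [0.23, 0.97, 0]
    - [0.23, 0.97, 0]
    - [0.23, 0.97, 0]
    - [0.23, 0.97, 0]
    - [0.23, 0.97, 0]
    - [0.23, 0.97, 0]
    - [0.23, 0.97, 0]
    - [0.23, 0.97, 0]
  turn: [0, 0, 0, 0, 0, 0, 0, 0, 0, 0, 0, 0]

```text
time: 5.45
ee_pos: [0.511, 0.0506, 0.2273]
eef_rot: [1.0, 0.028, -0.0, 0.0]
ft_force: [-0.0, -0.2, -0.1]
width: 0.0518
grip_force: 20.0
```

step_arm:
  delta_pos:
    - [0.23, 0.97, 0]
    - [0.23, 0.97, 0]
    - [0.23, 0.97, 0]
    - [0.23, 0.97, 0]
    - [0.23, 0.97, 0]
    - [0.23, 0.97, 0]
    - [0.23, 0.97, 0]
    - [0.23, 0.97, 0]
    - [0, 0, 0]
    - [0, 0, 0]
  turn: [0, 0, 0, 0, 0, 0, 0, 0, 0, 0]

```text
time: 6.45
ee_pos: [0.5567, 0.244, 0.227]
eef_rot: [1.0, 0.028, -0.0, 0.0]
ft_force: [-0.3, -0.3, -1.6]
width: 0.0518
grip_force: 20.0
```

```bash
python3 -c "
from h import *
pose();c=camera('wrist');save(c,'w2');W=cloud(c)
z=W[...,2]
[print(r) for r in rect(W,(z>.15)&(z<.178))]
[print('rail',r) for r in rect(W,(z>.178)&(z<.186))]
[print('hi',r) for r in rect(W,(z>.186)&(z<.3))]
"
```

```text
t 6.45 tcp [556.7 244.  227. ] yaw 3.25 w 51.8 gf 20.0 F [-0.3 -0.3 -1.6]
(array([313., 163.]), np.int32(25879), 592.5, 250.4, 159.8, 137.2, -86.9, 171.0)
(array([301.,  69.]), np.int32(96), 657.1, 260.6, 47.4, 0.5, -87.0, 175.3)
(array([371.,  69.]), np.int32(55), 659.5, 219.3, 32.9, 0.4, -86.7, 175.9)
(array([268., 300.]), np.int32(64), 491.9, 281.3, 9.0, 5.5, -7.9, 170.9)
(array([377., 300.]), np.int32(63), 497.3, 197.7, 8.7, 5.6, 3.9, 171.1)
rail (array([190., 158.]), np.int32(1851), 601.5, 330.4, 113.1, 20.4, -6.6, 182.6)
rail (array([420.,  70.]), np.int32(74), 659.6, 187.8, 13.7, 3.9, 76.5, 182.2)
rail (array([313.,  67.]), np.int32(419), 657.7, 254.3, 110.7, 0.9, -87.1, 182.1)
rail (array([440., 161.]), np.int32(1668), 606.8, 169.6, 108.3, 11.1, 6.3, 182.8)
hi (array([311.,  40.]), np.int32(30094), 656.2, 253.8, 171.4, 43.7, -86.8, 236.6)
hi (array([323., 220.]), np.int32(11489), 576.5, 244.5, 74.8, 51.5, -86.6, 229.7)
hi (array([ 68., 251.]), np.int32(108), 584.0, 324.1, 9.3, 2.5, -5.9, 299.0)
hi (array([577., 247.]), np.int32(77), 593.9, 166.1, 7.5, 2.0, 4.5, 299.0)
hi (array([ 83., 312.]), np.int32(172), 561.4, 322.8, 15.8, 2.3, 1.7, 299.1)
hi (array([564., 304.]), np.int32(99), 573.3, 164.8, 10.0, 2.2, 5.8, 299.2)
hi (array([244., 308.]), np.int32(1076), 557.2, 272.2, 25.4, 6.2, 10.2, 279.7)
hi (array([323., 309.]), np.int32(2947), 532.3, 241.8, 52.5, 20.8, -86.9, 233.2)
hi (array([401., 308.]), np.int32(1071), 560.5, 214.5, 24.8, 6.5, -4.9, 279.1)
```

View pics/w2.png

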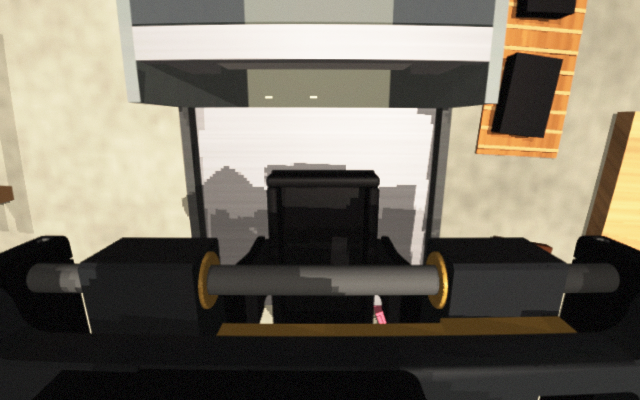

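step_arm:
  delta_pos:
    - [0, 0.14, -0.7]
    - [0, 0, -0.7]
    - [0, 0, -0.4]
    - [0, 0, -0.2]
    - [0, 0, 0]
    - [0, 0, 0]
  turn: [0, 0, 0, 0, 0, 0]

```text
time: 7.1
ee_pos: [0.5573, 0.2472, 0.1783]
eef_rot: [1.0, 0.028, 0.0, -0.0]
ft_force: [0.3, 0.7, 0.2]
width: 0.0519
grip_force: 20.0
```

step_arm:
  delta_pos:
    - [0, 0, 0]
    - [0, 0, 0]
    - [0, 0, 0]
    - [0, 0, 0]
    - [0, 0, 0]
    - [0, 0, 0]
  turn: [0, 0, 0, 0, 0, 0]
  grip: 0.15

```text
time: 7.7
ee_pos: [0.5569, 0.2473, 0.1776]
eef_rot: [1.0, 0.028, 0.0, 0.0]
ft_force: [-0.5, -0.8, 0.6]
width: 0.0739
grip_force: 0.0
```

step_arm:
  delta_pos:
    - [-0.5, -0.03, 0.08]
    - [-0.8, -0.04, 0]
    - [-0.8, -0.04, 0]
    - [-0.8, -0.04, 0]
    - [0, 0, 0]
  turn: [0, 0, 0, 0, 0]

```text
time: 8.2
ee_pos: [0.4818, 0.2441, 0.1799]
eef_rot: [1.0, 0.029, 0.0, 0.001]
ft_force: [0.2, -0.4, 0.6]
width: 0.0738
grip_force: 0.0
```

step_arm:
  delta_pos:
    - [0, 0, 0]
    - [0, 0, 0]
    - [0, 0, 0]
    - [0, 0, 0]
    - [0, 0, 0]
    - [0, 0, 0]
    - [0, 0, 0]
    - [0, 0, 0]
  turn: [0, 0, 0, 0, 0, 0, 0, 0]
  grip: 1

```text
time: 9.0
ee_pos: [0.4845, 0.2436, 0.1796]
eef_rot: [1.0, 0.028, 0.0, 0.0]
ft_force: [-0.7, 0.0, -0.3]
width: 0.0177
grip_force: 0.0
```

```bash
python3 -c "
from h import *
pose();c=camera('wrist');W=cloud(c)
z=W[...,2]
[print('hi',r) for r in rect(W,(z>.186)&(z<.2))]
c=camera('top');W=cloud(c);x,y,z=[W[...,i] for i in range(3)]
[print('top',r) for r in rect(W,(z>.186)&(z<.2))]
"
```

```text
t 9.0 tcp [484.5 243.6 179.6] yaw 3.2 w 17.7 gf 0.0 F [-0.7  0.  -0.3]
hi (array([323.,  93.]), np.int32(7581), 560.5, 247.0, 84.4, 52.5, 3.3, 192.5)
hi (array([297., 248.]), np.int32(230), 490.3, 254.4, 14.5, 6.3, 42.2, 193.2)
hi (array([348., 248.]), np.int32(232), 491.4, 232.3, 14.9, 6.6, -34.6, 193.2)
top (array([237., 122.]), np.int32(87), 744.2, 174.3, 209.8, 6.6, 1.7, 194.2)
top (array([ 57., 144.]), np.int32(94), 650.8, 698.1, 80.0, 39.9, -21.1, 192.7)
top (array([198., 147.]), np.int32(85), 658.6, 268.7, 139.2, 24.6, -77.1, 193.5)
top (array([207., 173.]), np.int32(139), 570.3, 247.9, 68.0, 54.3, 2.5, 190.5)
top (array([610., 186.]), np.int32(91), 586.9, -892.0, 62.9, 35.6, -63.6, 187.0)
top (array([633., 186.]), np.int32(50), 593.2, -955.7, 35.0, 31.6, -82.5, 186.7)
top (array([632., 199.]), np.int32(42), 550.4, -951.1, 41.9, 28.9, -17.8, 187.0)
top (array([601., 233.]), np.int32(42), 454.9, -852.7, 55.6, 24.2, -6.2, 186.7)
top (array([604., 285.]), np.int32(40), 317.0, -843.1, 30.5, 26.1, -88.3, 186.9)
top (array([291., 377.]), np.int32(154), 59.2, -18.5, 56.6, 19.0, 69.2, 194.4)
```

step_arm:
  delta_pos:
    - [0.3, 0.02, 0]
    - [0.4, 0.02, 0]
    - [0.5, 0.03, 0]
    - [0.6, 0.03, 0]
    - [0.6, 0.03, 0]
    - [0.6, 0.03, 0]
    - [0.6, 0.03, 0]
    - [0.6, 0.03, 0]
    - [0.6, 0.03, 0]
    - [0.6, 0.03, 0]
    - [0.5, 0.03, 0]
    - [0, 0, 0]
  turn: [0, 0, 0, 0, 0, 0, 0, 0, 0, 0, 0, 0]

```text
time: 10.3
ee_pos: [0.6338, 0.2506, 0.1784]
eef_rot: [1.0, 0.027, -0.0, 0.0]
ft_force: [-0.7, -0.1, 0.5]
width: 0.0003
grip_force: 0.0
```

```bash
python3 -c "
from h import *
pose();c=camera('wrist');save(c,'w3');c=camera('side');save(c,'s3',(120,180,310,330),3)
"
```

```text
t 10.3 tcp [633.8 250.6 178.4] yaw 3.09 w 0.3 gf 0.0 F [-0.7 -0.1  0.5]
```

View pics/w3.png

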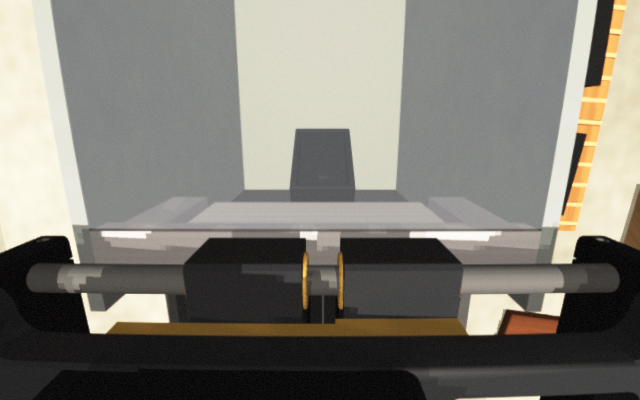

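The dish went through: it lies small and low in the well at (323,160), the flap is shut, and there is no contact force. Next come dishes 1 and 2.

step_arm:
  delta_pos:
    - [-0.8, 0, 0]
    - [-0.8, 0, 0.8]
    - [0, 0, 1]
    - [0, -1, 0]
    - [0, -1, 0]
    - [0, -1, 0]
    - [0, -1, 0]
    - [0, -1, 0]
    - [0, -1, 0]
    - [0, -1, 0]
    - [0, -1, 0]
    - [0, -1, 0]
  turn: [0, 0, 0, 0, 0, 0, 0, 0, 0, 0, 0, 0]
  grip: 0.17

```text
time: 11.6
ee_pos: [0.5914, 0.0255, 0.2247]
eef_rot: [1.0, 0.028, 0.0, 0.0]
ft_force: [-0.1, -0.3, 0.4]
width: 0.0718
grip_force: 0.0
```

step_arm:
  delta_pos:
    - [-0.4, -1, 0]
    - [-0.4, -1, 0]
    - [-0.4, -1, 0]
    - [-0.4, -1, 0]
    - [-0.4, -1, 0]
    - [0, -1, 0]
    - [0, -1, 0]
    - [0, -1, 0]
    - [0, 0, 0]
    - [0, 0, 0]
  turn: [0.1, 0.1, 0.1, 0.1, 0.1, 0, 0, 0, 0, 0]

```text
time: 12.6
ee_pos: [0.5416, -0.1735, 0.2245]
eef_rot: [0.998, 0.058, -0.0, -0.0]
ft_force: [-0.7, 0.3, 0.5]
width: 0.0722
grip_force: 0.0
```

```bash
python3 -c "
from h import *
pose();dishes('wrist','w4')"
```

```text
t 12.6 tcp [ 541.6 -173.5  224.5] yaw 6.6 w 72.2 gf 0.0 F [-0.7  0.3  0.5]
wrist rim
(array([405., 140.]), np.int32(1500), 601.0, -253.7, 84.7, 52.7, 9.0, 46.4)
(array([326., 142.]), np.int32(1318), 589.0, -172.2, 84.7, 52.2, 7.2, 46.5)
wrist dark
(array([403., 144.]), np.int32(3078), 601.0, -252.5, 81.2, 50.2, 9.4, 31.1)
(array([325., 147.]), np.int32(2953), 588.7, -171.6, 81.7, 49.9, 7.7, 30.6)
```

step_arm:
  delta_pos:
    - [0.95, 0.07, -0.6]
    - [0.94, 0.07, -1]
    - [0, 0, -1]
    - [0, 0, -1]
    - [0, 0, -1]
    - [0, 0, -1]
    - [0, 0, -1]
    - [0, 0, -0.7]
    - [0, 0, -0.5]
    - [0, 0, 0]
    - [0, 0, 0]
  turn: [0.1, 0, 0, 0, 0, 0, 0, 0, 0, 0, 0]

```text
time: 13.75
ee_pos: [0.5897, -0.1696, 0.0303]
eef_rot: [0.998, 0.064, 0.0, 0.0]
ft_force: [-0.1, 0.3, -0.6]
width: 0.0725
grip_force: 0.0
```

step_arm:
  delta_pos:
    - [0, 0, 0]
    - [0, 0, 0]
    - [0, 0, 0]
    - [0, 0, 0]
    - [0, 0, 0]
    - [0, 0, 0]
  turn: [0, 0, 0, 0, 0, 0]
  grip: 1
  newtons: 20

```text
time: 14.35
ee_pos: [0.5895, -0.1704, 0.0301]
eef_rot: [0.998, 0.064, 0.0, 0.0]
ft_force: [-1.1, -0.1, 6.2]
width: 0.0518
grip_force: 20.0
```

step_arm:
  delta_pos:
    - [0, 0, 1]
    - [0, 0, 1]
    - [0, 0, 1]
    - [0, 0, 1]
    - [0, 0, 1]
    - [0, 0, 1]
    - [0, 0, 1]
    - [0, 0, 1]
    - [-0.08, 0.98, 0]
    - [-0.08, 0.98, 0]
    - [-0.08, 0.98, 0]
    - [-0.08, 0.98, 0]
  turn: [0, 0, 0, 0, 0, 0, 0, 0, -0.15, -0.15, -0.15, -0.15]

```text
time: 15.55
ee_pos: [0.5808, -0.0712, 0.2292]
eef_rot: [1.0, 0.028, -0.0, -0.0]
ft_force: [-0.1, 0.2, -0.2]
width: 0.0517
grip_force: 20.0
```

step_arm:
  delta_pos:
    - [-0.08, 0.98, 0]
    - [-0.08, 0.98, 0]
    - [-0.08, 0.98, 0]
    - [-0.08, 0.98, 0]
    - [-0.08, 0.98, 0]
    - [-0.08, 0.98, 0]
    - [-0.08, 0.98, 0]
    - [-0.08, 0.98, 0]
    - [-0.08, 0.98, 0]
    - [-0.08, 0.98, 0]
    - [0, 0, 0]
  turn: [0, 0, 0, 0, 0, 0, 0, 0, 0, 0, 0]

```text
time: 16.65
ee_pos: [0.5597, 0.1771, 0.2294]
eef_rot: [1.0, 0.031, -0.0, -0.001]
ft_force: [0.4, -0.2, 0.5]
width: 0.0517
grip_force: 20.0
```

step_arm:
  delta_pos:
    - [0, 0.95, 0]
    - [0, 0.95, 0]
    - [0, 0.92, 0]
    - [0, 0, 0]
    - [0, 0, -0.7]
    - [0, 0, -0.7]
    - [0, 0, -0.4]
    - [0, 0, -0.25]
    - [0, 0, 0]
    - [0, 0, 0]
  turn: [-0.02, 0, 0, 0, 0, 0, 0, 0, 0, 0]

```text
time: 17.65
ee_pos: [0.5615, 0.2433, 0.1789]
eef_rot: [1.0, 0.027, 0.0, -0.0]
ft_force: [0.3, 0.5, -0.3]
width: 0.0519
grip_force: 20.0
```

step_arm:
  delta_pos:
    - [0, 0, 0]
    - [0, 0, 0]
    - [0, 0, 0]
    - [0, 0, 0]
    - [0, 0, 0]
    - [0, 0, 0]
  turn: [0, 0, 0, 0, 0, 0]
  grip: 0.15

```text
time: 18.25
ee_pos: [0.5612, 0.2433, 0.1784]
eef_rot: [1.0, 0.027, 0.0, 0.0]
ft_force: [0.3, -0.4, -0.8]
width: 0.0738
grip_force: 0.0
```

step_arm:
  delta_pos:
    - [-0.5, -0.03, 0.04]
    - [-0.85, -0.04, 0]
    - [-0.85, -0.04, 0]
    - [-0.85, -0.04, 0]
    - [0, 0, 0]
  turn: [0, 0, 0, 0, 0]

```text
time: 18.75
ee_pos: [0.4829, 0.24, 0.1796]
eef_rot: [1.0, 0.028, 0.0, 0.0]
ft_force: [0.1, -0.7, 1.4]
width: 0.0739
grip_force: 0.0
```

step_arm:
  delta_pos:
    - [0, 0, 0]
    - [0, 0, 0]
    - [0, 0, 0]
    - [0, 0, 0]
    - [0, 0, 0]
    - [0, 0, 0]
    - [0, 0, 0]
    - [0, 0, 0]
  turn: [0, 0, 0, 0, 0, 0, 0, 0]
  grip: 1

```text
time: 19.55
ee_pos: [0.4849, 0.2396, 0.1793]
eef_rot: [1.0, 0.027, -0.0, 0.0]
ft_force: [0.2, -0.4, 0.1]
width: 0.0177
grip_force: 0.0
```

```bash
python3 -c "
from h import *
pose();c=camera('wrist');W=cloud(c)
z=W[...,2]
[print('hi',r) for r in rect(W,(z>.186)&(z<.2))]
"
```

```text
t 19.55 tcp [484.9 239.6 179.3] yaw 3.06 w 17.7 gf 0.0 F [ 0.2 -0.4  0.1]
hi (array([323.,  92.]), np.int32(7652), 561.2, 242.7, 84.6, 52.6, 2.9, 192.5)
hi (array([297., 248.]), np.int32(228), 490.8, 250.3, 14.6, 6.3, 41.5, 193.2)
hi (array([348., 248.]), np.int32(234), 492.1, 228.4, 14.4, 6.5, -35.5, 193.0)
```

step_arm:
  delta_pos:
    - [0.3, 0.03, 0]
    - [0.4, 0.03, 0]
    - [0.5, 0.04, 0]
    - [0.6, 0.04, 0]
    - [0.6, 0.04, 0]
    - [0.6, 0.04, 0]
    - [0.6, 0.04, 0]
    - [0.6, 0.04, 0]
    - [0.6, 0.04, 0]
    - [0.6, 0.04, 0]
    - [0.5, 0.03, 0]
    - [0, 0, 0]
  turn: [0, 0, 0, 0, 0, 0, 0, 0, 0, 0, 0, 0]

```text
time: 20.8
ee_pos: [0.6342, 0.2491, 0.1781]
eef_rot: [1.0, 0.026, -0.0, 0.0]
ft_force: [0.1, 0.1, -0.6]
width: 0.0005
grip_force: 0.0
```

```bash
python3 -c "
from h import *
pose();c=camera('wrist');save(c,'w5',(0,0,640,320));
c,W=dishes('top');x,y,z=[W[...,i] for i in range(3)];V=c['image'].max(-1)
[print('clean',r) for r in rect(W,(x>.6)&(x<.85)&(y>-.03)&(y<.07)&(z>.017)&(z<.06))]
"
```

```text
t 20.8 tcp [634.2 249.1 178.1] yaw 2.95 w 0.5 gf 0.0 F [ 0.1  0.1 -0.6]
top rim
(array([377., 184.]), np.int32(154), 603.1, -252.8, 84.7, 52.7, 9.6, 44.4)
top dark
(array([376., 185.]), np.int32(385), 600.6, -252.1, 80.1, 50.1, 9.2, 30.1)
clean (array([295., 127.]), np.int32(365), 796.0, 19.7, 85.7, 50.5, 3.3, 25.8)
clean (array([292., 163.]), np.int32(398), 668.9, 23.1, 84.5, 52.1, -3.0, 25.6)
```

View pics/w5.png

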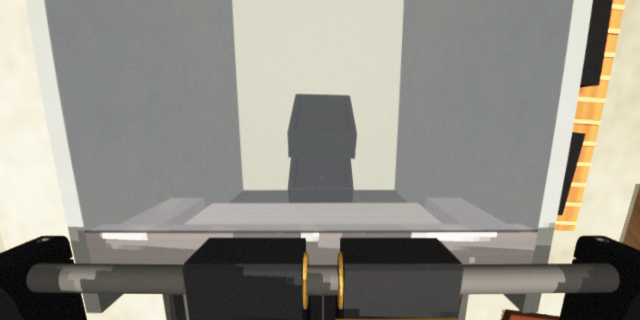

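Two dishes are in the well (one at (322,125), the other at (320,180)) and the flap is shut. Now the last dish, at about (601,-253).

step_arm:
  delta_pos:
    - [-0.8, 0, 0]
    - [-0.8, 0, 0.8]
    - [0, 0, 1]
    - [0, -1, 0]
    - [0, -1, 0]
    - [0, -1, 0]
    - [0, -1, 0]
    - [0, -1, 0]
    - [0, -1, 0]
    - [0, -1, 0]
    - [0, -1, 0]
    - [0, -1, 0]
  turn: [0, 0, 0, 0, 0, 0, 0, 0, 0, 0, 0, 0]
  grip: 0.17

```text
time: 22.1
ee_pos: [0.5919, 0.024, 0.2245]
eef_rot: [1.0, 0.027, 0.0, 0.0]
ft_force: [0.6, -0.1, -0.2]
width: 0.0714
grip_force: 0.0
```

step_arm:
  delta_pos:
    - [-0.3, -1, 0]
    - [-0.3, -1, 0]
    - [-0.3, -1, 0]
    - [-0.3, -1, 0]
    - [-0.3, -1, 0]
    - [0, -1, 0]
    - [0, -1, 0]
    - [0, -1, 0]
    - [0, -1, 0]
    - [0, -1, 0]
    - [0, -1, 0]
    - [0, 0, 0]
  turn: [0.17, 0.17, 0.17, 0.17, 0.17, 0, 0, 0, 0, 0, 0, 0]

```text
time: 23.3
ee_pos: [0.5536, -0.2542, 0.2239]
eef_rot: [0.997, 0.075, -0.001, 0.001]
ft_force: [-0.2, -0.3, -0.6]
width: 0.0721
grip_force: 0.0
```

```bash
python3 -c "
from h import *
pose();dishes('wrist','w6')"
```

```text
t 23.3 tcp [ 553.6 -254.2  223.9] yaw 8.61 w 72.1 gf 0.0 F [-0.2 -0.3 -0.6]
wrist rim
(array([328., 142.]), np.int32(1304), 600.9, -253.4, 84.6, 52.2, 9.0, 46.5)
wrist dark
(array([327., 143.]), np.int32(3706), 600.7, -252.8, 81.9, 50.1, 9.7, 30.4)
```

step_arm:
  delta_pos:
    - [0.95, 0.03, -0.6]
    - [0.94, 0, -1]
    - [0, 0, -1]
    - [0, 0, -1]
    - [0, 0, -1]
    - [0, 0, -1]
    - [0, 0, -1]
    - [0, 0, -0.7]
    - [0, 0, -0.5]
    - [0, 0, 0]
    - [0, 0, 0]
  turn: [0.08, 0, 0, 0, 0, 0, 0, 0, 0, 0, 0]

```text
time: 24.45
ee_pos: [0.6027, -0.2493, 0.0301]
eef_rot: [0.997, 0.083, 0.0, 0.0]
ft_force: [-0.7, -1.0, 0.8]
width: 0.072
grip_force: 0.0
```

step_arm:
  delta_pos:
    - [0, 0, 0]
    - [0, 0, 0]
    - [0, 0, 0]
    - [0, 0, 0]
    - [0, 0, 0]
    - [0, 0, 0]
  turn: [0, 0, 0, 0, 0, 0]
  grip: 1
  newtons: 20

```text
time: 25.05
ee_pos: [0.6025, -0.2498, 0.0299]
eef_rot: [0.997, 0.082, 0.0, 0.0]
ft_force: [-0.9, -1.9, 5.0]
width: 0.0516
grip_force: 20.0
```

step_arm:
  delta_pos:
    - [0, 0, 1]
    - [0, 0, 1]
    - [0, 0, 1]
    - [0, 0, 1]
    - [0, 0, 1]
    - [0, 0, 1]
    - [0, 0, 1]
    - [0, 0, 1]
    - [-0.09, 1, 0]
    - [-0.09, 1, 0]
    - [-0.09, 1, 0]
    - [-0.09, 1, 0]
  turn: [0, 0, 0, 0, 0, 0, 0, 0, -0.23, -0.23, -0.23, -0.23]

```text
time: 26.25
ee_pos: [0.5927, -0.1482, 0.2288]
eef_rot: [1.0, 0.027, -0.0, -0.0]
ft_force: [-0.1, 0.9, -1.7]
width: 0.0519
grip_force: 20.0
```

step_arm:
  delta_pos:
    - [-0.09, 1, 0]
    - [-0.09, 1, 0]
    - [-0.09, 1, 0]
    - [-0.09, 1, 0]
    - [-0.09, 1, 0]
    - [-0.09, 1, 0]
    - [-0.09, 1, 0]
    - [-0.09, 1, 0]
    - [-0.09, 1, 0]
    - [-0.09, 1, 0]
    - [-0.09, 1, 0]
    - [-0.09, 1, 0]
  turn: [0, 0, 0, 0, 0, 0, 0, 0, 0, 0, 0, 0]

```text
time: 27.45
ee_pos: [0.5656, 0.1516, 0.2288]
eef_rot: [1.0, 0.027, -0.0, 0.0]
ft_force: [0.6, -0.2, -1.5]
width: 0.0516
grip_force: 20.0
```

step_arm:
  delta_pos:
    - [-0.09, 1, 0]
    - [-0.09, 1, 0]
    - [-0.09, 1, 0]
    - [-0.09, 1, 0]
    - [0, 0, 0]
    - [0, 0, 0]
  turn: [0, 0, 0, 0, 0, 0]

```text
time: 28.05
ee_pos: [0.5567, 0.251, 0.2288]
eef_rot: [1.0, 0.028, -0.001, 0.0]
ft_force: [-0.2, -0.3, -1.1]
width: 0.0517
grip_force: 20.0
```

step_arm:
  delta_pos:
    - [0, -0.1, -0.7]
    - [0, 0, -0.7]
    - [0, 0, -0.4]
    - [0, 0, -0.25]
    - [0, 0, 0]
    - [0, 0, 0]
  turn: [0, 0, 0, 0, 0, 0]

```text
time: 28.65
ee_pos: [0.5575, 0.2481, 0.1787]
eef_rot: [1.0, 0.027, 0.0, -0.0]
ft_force: [0.4, 0.5, -1.0]
width: 0.0517
grip_force: 20.0
```

step_arm:
  delta_pos:
    - [0, 0, 0]
    - [0, 0, 0]
    - [0, 0, 0]
    - [0, 0, 0]
    - [0, 0, 0]
    - [0, 0, 0]
  turn: [0, 0, 0, 0, 0, 0]
  grip: 0.15

```text
time: 29.25
ee_pos: [0.5572, 0.2481, 0.1781]
eef_rot: [1.0, 0.027, 0.0, 0.0]
ft_force: [0.1, 0.7, -0.1]
width: 0.0737
grip_force: 0.0
```

step_arm:
  delta_pos:
    - [-0.5, -0.03, 0.04]
    - [-0.8, -0.04, 0]
    - [-0.8, -0.04, 0]
    - [-0.8, -0.04, 0]
    - [0, 0, 0]
  turn: [0, 0, 0, 0, 0]

```text
time: 29.75
ee_pos: [0.4828, 0.2448, 0.1794]
eef_rot: [1.0, 0.028, 0.0, 0.0]
ft_force: [0.8, -0.7, -1.1]
width: 0.0741
grip_force: 0.0
```

step_arm:
  delta_pos:
    - [0, 0, 0]
    - [0, 0, 0]
    - [0, 0, 0]
    - [0, 0, 0]
    - [0, 0, 0]
    - [0, 0, 0]
    - [0, 0, 0]
    - [0, 0, 0]
  turn: [0, 0, 0, 0, 0, 0, 0, 0]
  grip: 1

```text
time: 30.55
ee_pos: [0.4847, 0.2443, 0.1791]
eef_rot: [1.0, 0.027, -0.0, 0.0]
ft_force: [-0.2, -0.3, 0.5]
width: 0.0181
grip_force: 0.0
```

```bash
python3 -c "
from h import *
pose();c=camera('wrist');W=cloud(c)
z=W[...,2]
[print('hi',r) for r in rect(W,(z>.186)&(z<.2))]
"
```

```text
t 30.55 tcp [484.7 244.3 179.1] yaw 3.13 w 18.1 gf 0.0 F [-0.2 -0.3  0.5]
hi (array([323., 105.]), np.int32(7366), 556.0, 247.5, 84.1, 52.5, 3.2, 192.5)
hi (array([297., 248.]), np.int32(230), 490.6, 255.0, 14.7, 6.4, 41.0, 193.0)
hi (array([348., 248.]), np.int32(234), 491.9, 233.0, 14.8, 6.5, -35.0, 193.0)
```

step_arm:
  delta_pos:
    - [0.3, 0.02, 0]
    - [0.4, 0.02, 0]
    - [0.5, 0.03, 0]
    - [0.6, 0.03, 0]
    - [0.6, 0.03, 0]
    - [0.6, 0.03, 0]
    - [0.6, 0.03, 0]
    - [0.6, 0.03, 0]
    - [0.6, 0.03, 0]
    - [0.6, 0.03, 0]
    - [0.5, 0.03, 0]
    - [0, 0, 0]
  turn: [0, 0, 0, 0, 0, 0, 0, 0, 0, 0, 0, 0]

```text
time: 31.8
ee_pos: [0.634, 0.2513, 0.1779]
eef_rot: [1.0, 0.026, -0.0, 0.0]
ft_force: [-0.6, -0.7, -0.5]
width: 0.0003
grip_force: 0.0
```

step_arm:
  delta_pos:
    - [-0.8, 0, 0]
    - [-0.8, 0, 0.8]
    - [-0.9, -0.5, 0.8]
    - [-1, -1, 0]
    - [-1, -1, 0]
    - [0, 0, 0]
  turn: [0, 0, 0, 0, 0, 0]
  grip: 0.3

```text
time: 32.4
ee_pos: [0.5179, 0.1863, 0.219]
eef_rot: [1.0, 0.026, -0.0, 0.002]
ft_force: [0.2, -0.4, 0.8]
width: 0.0407
grip_force: 0.0
```

```bash
python3 -c "
from h import *
pose();c=camera('top');save(c,'t7',(160,40,440,270),2.5);W=cloud(c);x,y,z=[W[...,i] for i in range(3)]
r=(x>.4)&(x<.52)&(y>-.08)&(y<.05)
[print('post',q) for q in rect(W,r&(z>.03)&(z<.06))]
[print('plate',q) for q in rect(W,r&(z>.01)&(z<.06))]
"
```

```text
t 32.4 tcp [517.9 186.3 219. ] yaw 2.98 w 40.7 gf 0.0 F [ 0.2 -0.4  0.8]
post (array([300., 226.]), np.int32(72), 457.5, -13.9, 25.4, 25.3, 1.5, 42.6)
plate (array([300., 227.]), np.int32(511), 458.0, -13.1, 75.8, 75.6, 83.8, 14.2)
```

View pics/t7.png

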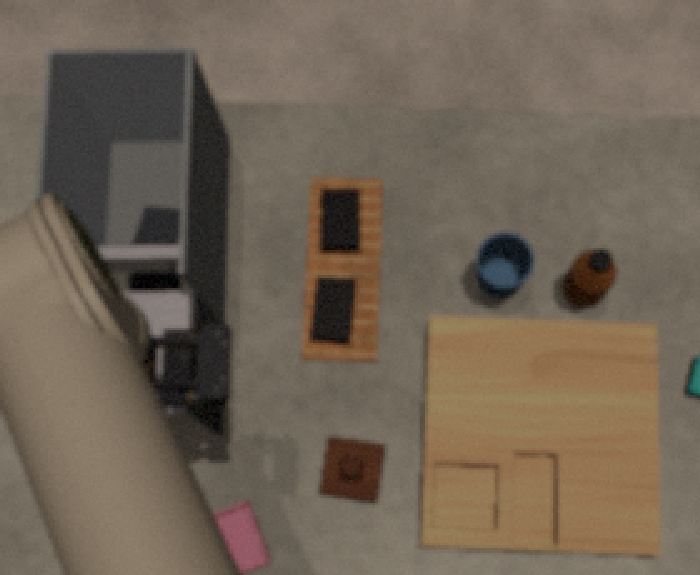

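At the doorway (155,282) something dark remains: the third dish may not have dropped. I'll look from close by.

step_arm:
  delta_pos:
    - [0.3, 1, 0.2]
    - [0.3, 1, 0.2]
    - [0, 0.4, 0]
    - [0, 0, 0]
  turn: [0, 0, 0, 0]
  grip: 1

```text
time: 32.85
ee_pos: [0.5341, 0.2517, 0.2286]
eef_rot: [1.0, 0.029, -0.001, -0.001]
ft_force: [-0.2, -0.6, -0.2]
width: 0.0281
grip_force: 0.0
```

```bash
python3 -c "
from h import *
pose();c=camera('wrist');save(c,'w8',(100,0,540,240),1.5);W=cloud(c);z=W[...,2]
x,y=W[...,0],W[...,1]
V=c['image'].max(-1)
r=(x>.6)&(y>.19)&(y<.31)
[print('dark',q) for q in rect(W,r&(V<70)&(z<.23))]
[print('in',q) for q in rect(W,r&(z>.18)&(z<.23))]
"
```

```text
t 32.85 tcp [534.1 251.7 228.6] yaw 3.32 w 28.1 gf 0.0 F [-0.2 -0.6 -0.2]
dark (array([375.,  16.]), np.int32(1031), 656.8, 250.1, 120.3, 9.9, -86.2, 227.1)
dark (array([331.,  51.]), np.int32(2329), 662.8, 250.8, 52.3, 31.2, -86.6, 87.3)
in (array([340.,  19.]), np.int32(4184), 657.0, 250.1, 120.3, 10.3, -86.2, 199.3)
```

View pics/w8.png

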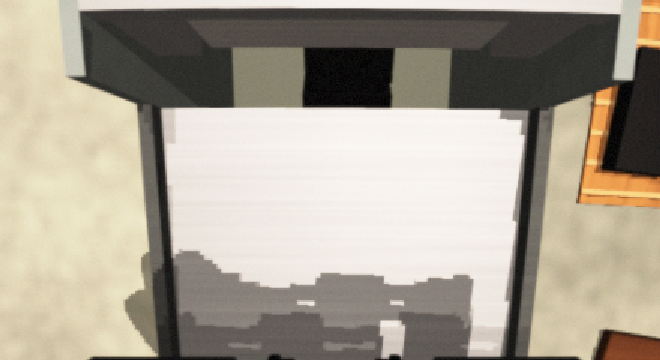

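```bash
python3 -c "
from h import *
c=camera('wrist');W=cloud(c);V=c['image'].max(-1)
for v in range(4,76,5): print(v,[ (W[v,u]*1000).round().tolist() for u in (265,330,390)],V[v,[265,330,390]])
"
```

```text
4 [[652.0, 281.0, 236.0], [653.0, 253.0, 237.0], [655.0, 227.0, 237.0]] [238 241 242]
9 [[651.0, 282.0, 232.0], [653.0, 253.0, 232.0], [655.0, 226.0, 231.0]] [59 57 57]
14 [[656.0, 286.0, 208.0], [658.0, 253.0, 207.0], [660.0, 222.0, 208.0]] [82 79 73]
19 [[656.0, 287.0, 200.0], [658.0, 252.0, 197.0], [660.0, 220.0, 200.0]] [82 78 81]
24 [[656.0, 289.0, 188.0], [658.0, 252.0, 189.0], [659.0, 218.0, 192.0]] [82 79 77]
29 [[656.0, 291.0, 179.0], [658.0, 252.0, 180.0], [660.0, 216.0, 180.0]] [78 76 73]
34 [[692.0, 320.0, 11.0], [677.0, 251.0, 90.0], [699.0, 186.0, 12.0]] [135  13 134]
39 [[687.0, 321.0, 10.0], [673.0, 251.0, 88.0], [695.0, 185.0, 11.0]] [139  12 137]
44 [[682.0, 320.0, 11.0], [670.0, 251.0, 85.0], [690.0, 185.0, 11.0]] [133  12 133]
49 [[677.0, 320.0, 11.0], [666.0, 250.0, 82.0], [685.0, 184.0, 11.0]] [140  11 134]
54 [[671.0, 320.0, 12.0], [663.0, 250.0, 79.0], [680.0, 183.0, 10.0]] [137  16 136]
59 [[667.0, 320.0, 10.0], [665.0, 249.0, 44.0], [675.0, 183.0, 9.0]] [137  14 135]
64 [[661.0, 320.0, 11.0], [652.0, 250.0, 93.0], [670.0, 182.0, 9.0]] [136   8 135]
69 [[656.0, 320.0, 12.0], [648.0, 249.0, 91.0], [664.0, 182.0, 10.0]] [134  10 131]
74 [[631.0, 292.0, 170.0], [633.0, 250.0, 171.0], [636.0, 212.0, 170.0]] [243 247 249]
```

The flap is shut (its plane is vertical at x=657). All three dishes lie in the well below z 95 mm, and the deck is clear. Now the insert.

step_arm:
  delta_pos:
    - [-0.28, -0.97, 0]
    - [-0.28, -0.97, 0]
    - [-0.28, -0.97, 0]
    - [-0.28, -0.97, 0]
    - [-0.28, -0.97, 0]
    - [-0.28, -0.97, 0]
    - [-0.28, -0.97, 0]
    - [-0.28, -0.97, 0]
    - [-0.28, -0.97, 0]
    - [-0.28, -0.97, 0]
    - [-0.28, -0.97, 0]
    - [0, 0, 0]
  turn: [-0.13, -0.13, -0.13, -0.13, -0.13, -0.13, -0.13, -0.13, -0.13, -0.13, -0.13, 0]
  grip: 0.4

```text
time: 34.15
ee_pos: [0.4565, -0.0218, 0.2289]
eef_rot: [0.998, -0.062, -0.0, 0.001]
ft_force: [0.7, -0.3, -0.1]
width: 0.0522
grip_force: 0.0
```

```bash
cat >> h.py <<'E'
def stand(zoff=0):
    c=camera('wrist');W=cloud(c);x,y,z=[W[...,i] for i in range(3)]
    r=(x>.36)&(x<.54)&(y>-.08)&(y<.06)
    [print('post',q) for q in rect(W,r&(z>.038+zoff)&(z<.05+zoff))]
    [print('plate',q) for q in rect(W,r&(z>.009+zoff)&(z<.019+zoff))]
    return c
E
python3 -c "
from h import *
pose();stand()"
```

```text
t 34.15 tcp [456.5 -21.8 228.9] yaw -7.12 w 52.2 gf 0.0 F [ 0.7 -0.3 -0.1]
post (array([314., 187.]), np.int32(549), 456.3, -13.0, 26.0, 25.4, -6.7, 44.8)
plate (array([315., 181.]), np.int32(3402), 456.2, -13.3, 76.3, 75.1, 83.1, 15.0)
```

step_arm:
  delta_pos:
    - [0, 0.35, -0.8]
    - [0, 0, -1]
    - [0, 0, -1]
    - [0, 0, -1]
    - [0, 0, -1]
    - [0, 0, -1]
    - [0, 0, -1]
    - [0, 0, -0.8]
    - [0, 0, -0.5]
    - [0, 0, -0.3]
    - [0, 0, 0]
    - [0, 0, 0]
  turn: [0.05, 0, 0, 0, 0, 0, 0, 0, 0, 0, 0, 0]

```text
time: 35.4
ee_pos: [0.4582, -0.0083, 0.0198]
eef_rot: [0.998, -0.055, 0.0, 0.0]
ft_force: [0.3, 0.8, 0.7]
width: 0.052
grip_force: 0.0
```

step_arm:
  delta_pos:
    - [0, 0, 0]
    - [0, 0, 0]
    - [0, 0, 0]
    - [0, 0, 0]
    - [0, 0, 0]
    - [0, 0, 0]
    - [0, 0, 0]
  turn: [0, 0, 0, 0, 0, 0, 0]
  grip: 1
  newtons: 35

```text
time: 36.1
ee_pos: [0.4578, -0.0087, 0.0193]
eef_rot: [0.998, -0.056, 0.0, 0.0]
ft_force: [-0.9, -0.7, 5.0]
width: 0.0257
grip_force: 35.0
```

step_arm:
  delta_pos:
    - [0, 0, 0.5]
    - [0, 0, 1]
    - [0, 0, 1]
    - [0, 0, 1]
    - [0, 0, 0.5]
    - [-0.17, -0.87, 0]
    - [-0.17, -0.87, 0]
    - [-0.17, -0.87, 0]
    - [-0.17, -0.87, 0]
    - [-0.17, -0.87, 0]
    - [-0.17, -0.87, 0]
    - [-0.17, -0.85, 0]
  turn: [0, 0, 0, 0, 0, 0.13, 0.13, 0.13, 0.13, 0.13, 0.13, 0.15]

```text
time: 37.3
ee_pos: [0.4274, -0.1608, 0.1189]
eef_rot: [1.0, 0.001, -0.0, -0.0]
ft_force: [-0.1, 0.1, -0.4]
width: 0.0256
grip_force: 35.0
```

step_arm:
  delta_pos:
    - [0, 0, 0]
    - [0, 0, 0]
    - [0, 0, 0]
  turn: [0, 0, 0]

```text
time: 37.6
ee_pos: [0.4281, -0.1592, 0.119]
eef_rot: [1.0, 0.001, -0.0, -0.0]
ft_force: [1.2, -0.9, -0.9]
width: 0.0259
grip_force: 35.0
```

```bash
python3 -c "
from h import *
pose();c=camera('wrist');save(c,'w9');W=cloud(c);x,y,z=[W[...,i] for i in range(3)]
r=(x>.33)&(x<.52)&(y>-.23)&(y<-.08)
[print('plate',q) for q in rect(W,r&(z>.1)&(z<.122))]
[print('board',q) for q in rect(W,(x>.3)&(x<.7)&(z>.02)&(z<.028))]
[print('well',q) for q in rect(W,(x>.3)&(x<.7)&(z>.004)&(z<.015))]
"
```

```text
t 37.6 tcp [ 428.1 -159.2  119. ] yaw 0.09 w 25.9 gf 35.0 F [ 1.2 -0.9 -0.9]
plate (array([322., 212.]), np.int32(8318), 442.9, -159.9, 76.5, 45.2, 89.8, 114.6)
plate (array([322., 304.]), np.int32(682), 394.7, -159.6, 34.3, 11.1, -90.0, 114.6)
board (array([458., 102.]), np.int32(75046), 482.2, -255.9, 302.1, 211.3, -89.3, 24.9)
board (array([ 11., 235.]), np.int32(181), 402.4, 118.7, 21.0, 14.8, 68.7, 22.2)
well (array([427., 188.]), np.int32(5845), 440.0, -249.1, 85.7, 52.0, -0.3, 11.1)
well (array([322., 171.]), np.int32(1913), 456.4, -159.4, 80.5, 16.8, -89.9, 11.0)
well (array([ 26., 230.]), np.int32(216), 402.2, 114.8, 18.2, 4.6, 21.8, 9.3)
well (array([  6., 243.]), np.int32(194), 389.4, 139.3, 29.7, 12.5, -65.1, 5.9)
```

View pics/w9.png

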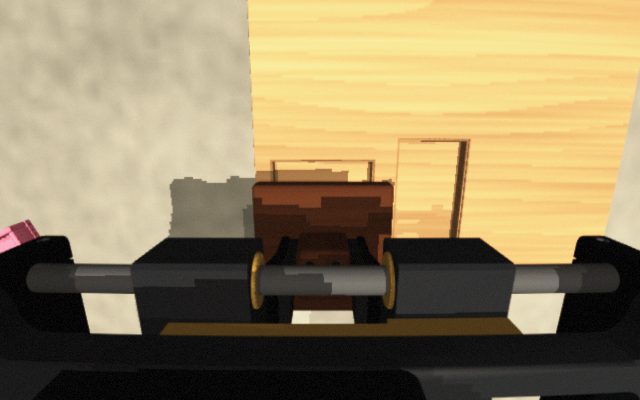

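step_arm:
  delta_pos:
    - [0, 0, -0.8]
    - [0, 0, -0.8]
    - [0, 0, -0.6]
    - [0, 0, 0]
    - [0, 0, 0]
  turn: [0, 0, 0, 0, 0]

```text
time: 38.15
ee_pos: [0.4282, -0.1596, 0.0644]
eef_rot: [1.0, 0.001, -0.0, -0.0]
ft_force: [0.0, -0.6, 0.1]
width: 0.0259
grip_force: 35.0
```

```bash
python3 -c "
from h import *
pose();c=camera('wrist');save(c,'w10',(220,140,500,320),2.8);W=cloud(c);x,y,z=[W[...,i] for i in range(3)]
r=(x>.33)&(x<.52)&(y>-.23)&(y<-.08)
[print('plate',q) for q in rect(W,r&(z>.046)&(z<.07))]
[print('well',q) for q in rect(W,(x>.3)&(x<.7)&(y<-.1)&(z>.004)&(z<.015))]
for u in (295,322,350,427):
  col=[(int(v),(W[v,u]*1000).round(1)[[0,2]].tolist()) for v in range(60,215)]
  k=[i for i in range(1,len(col)) if abs(col[i][1][1]-col[i-1][1][1])>1.5]
  print(u,[ (col[i-1],col[i]) for i in k][:8])
"
```

```text
t 38.15 tcp [ 428.2 -159.6   64.4] yaw 0.09 w 25.9 gf 35.0 F [ 0.  -0.6  0.1]
plate (array([322., 213.]), np.int32(8452), 443.1, -160.1, 76.6, 44.6, 90.0, 60.0)
plate (array([323., 304.]), np.int32(733), 394.6, -160.4, 35.0, 11.6, -89.2, 60.0)
well (array([453., 190.]), np.int32(6835), 450.0, -249.6, 65.9, 51.7, -0.3, 11.1)
well (array([321., 176.]), np.int32(1195), 461.5, -159.3, 80.5, 6.8, -89.9, 11.0)
295 [((64, [530.1, 26.4]), (65, [530.0, 23.9])), ((74, [525.0, 23.7]), (75, [524.2, 25.3])), ((115, [501.4, 25.3]), (116, [500.9, 23.5])), ((116, [500.9, 23.5]), (117, [500.2, 25.1])), ((127, [494.3, 23.7]), (128, [493.7, 25.6])), ((128, [493.7, 25.6]), (129, [493.1, 23.9])), ((142, [485.4, 26.2]), (143, [484.7, 24.6])), ((152, [479.1, 24.5]), (153, [478.7, 26.1]))]
322 [((60, [532.5, 25.5]), (61, [532.3, 23.6])), ((87, [517.5, 25.5]), (88, [517.1, 23.9])), ((90, [515.8, 25.4]), (91, [515.4, 23.5])), ((112, [503.2, 23.7]), (113, [502.6, 25.3])), ((133, [490.7, 24.0]), (134, [490.2, 25.6])), ((143, [484.7, 25.5]), (144, [484.0, 23.7])), ((153, [478.5, 24.4]), (154, [478.1, 26.6])), ((157, [476.1, 24.6]), (158, [475.6, 26.2]))]
350 [((60, [532.8, 23.8]), (61, [532.0, 25.5])), ((79, [522.0, 25.5]), (80, [521.8, 22.9])), ((80, [521.8, 22.9]), (81, [521.0, 24.6])), ((109, [505.0, 24.0]), (110, [504.4, 25.6])), ((132, [491.4, 26.2]), (133, [490.8, 24.3])), ((165, [471.0, 24.2]), (166, [470.7, 26.6])), ((171, [467.2, 24.0]), (172, [464.6, 11.2])), ((181, [458.2, 10.0]), (182, [464.9, 49.9]))]
427 [((106, [507.0, 25.5]), (107, [506.5, 23.8])), ((111, [504.1, 25.7]), (112, [503.6, 24.0])), ((112, [503.6, 24.0]), (113, [502.9, 25.9])), ((113, [502.9, 25.9]), (114, [502.4, 23.9])), ((114, [502.4, 23.9]), (115, [501.8, 25.8])), ((128, [494.1, 25.7]), (129, [493.5, 24.0])), ((134, [490.4, 24.3]), (135, [489.9, 26.1])), ((144, [484.3, 24.2]), (145, [482.8, 11.3]))]
```

View pics/w10.png

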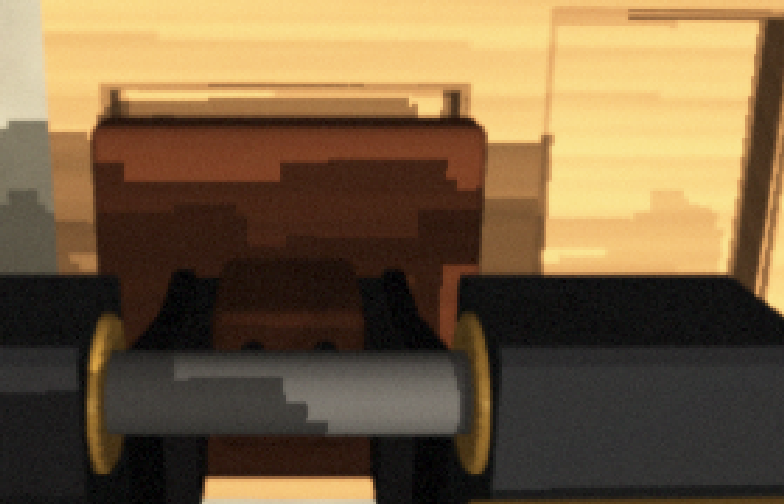

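step_arm:
  delta_pos:
    - [-0.09, 0.03, 0]
    - [0, 0, -0.3]
    - [0, 0, -0.3]
    - [0, 0, -0.2]
    - [0, 0, -0.15]
    - [0, 0, -0.1]
    - [0, 0, -0.1]
    - [0, 0, -0.1]
    - [0, 0, -0.1]
    - [0, 0, 0]
  turn: [0, 0, 0, 0, 0, 0, 0, 0, 0, 0]

```text
time: 39.2
ee_pos: [0.4287, -0.1597, 0.0323]
eef_rot: [1.0, 0.0, 0.003, 0.001]
ft_force: [0.2, 2.5, 16.3]
width: 0.0259
grip_force: 35.0
```

```bash
cat >> h.py <<'E'
def seat():
    pose();c=camera('wrist');W=cloud(c);x,y,z=[W[...,i] for i in range(3)]
    r=(x>.37)&(x<.485)&(y>-.215)&(y<-.105)
    V=c['image'][...,2].astype(int);dark=(c['image'].max(-1)<125)
    for u in (290,305,322,340,355): 
        print(u,[(int(v),(W[v,u]*1000).round().astype(int).tolist()) for v in range(166,226,6)])
    return c
E
python3 -c "
from h import *
c=seat();save(c,'w11',(220,140,500,320),2.8)"
```

```text
t 39.2 tcp [ 428.7 -159.7   32.3] yaw 0.05 w 25.9 gf 35.0 F [ 0.2  2.5 16.3]
290 [(166, [475, -143, 24]), (172, [472, -143, 25]), (178, [469, -143, 24]), (184, [463, -141, 10]), (190, [462, -143, 23]), (196, [459, -143, 25]), (202, [456, -143, 25]), (208, [452, -143, 25]), (214, [-9223372036854775808, -9223372036854775808, -9223372036854775808]), (220, [446, -143, 27])]
305 [(166, [475, -151, 25]), (172, [472, -151, 25]), (178, [469, -151, 24]), (184, [463, -150, 10]), (190, [462, -151, 25]), (196, [459, -151, 25]), (202, [456, -151, 26]), (208, [453, -151, 26]), (214, [449, -151, 26]), (220, [446, -151, 27])]
322 [(166, [475, -160, 24]), (172, [472, -160, 26]), (178, [469, -160, 25]), (184, [463, -160, 10]), (190, [462, -160, 25]), (196, [459, -160, 26]), (202, [456, -160, 27]), (208, [453, -160, 26]), (214, [449, -160, 26]), (220, [446, -160, 27])]
340 [(166, [475, -170, 25]), (172, [472, -170, 26]), (178, [469, -170, 24]), (184, [463, -171, 10]), (190, [462, -170, 25]), (196, [459, -170, 25]), (202, [456, -170, 26]), (208, [453, -170, 26]), (214, [449, -170, 26]), (220, [446, -170, 27])]
355 [(166, [475, -178, 25]), (172, [472, -178, 25]), (178, [469, -178, 25]), (184, [463, -179, 10]), (190, [462, -178, 24]), (196, [459, -178, 25]), (202, [456, -178, 26]), (208, [453, -178, 27]), (214, [449, -178, 26]), (220, [446, -178, 27])]h.py:49: RuntimeWarning: invalid value encountered in cast
  print(u,[(int(v),(W[v,u]*1000).round().astype(int).tolist()) for v in range(166,226,6)])
```

View pics/w11.png

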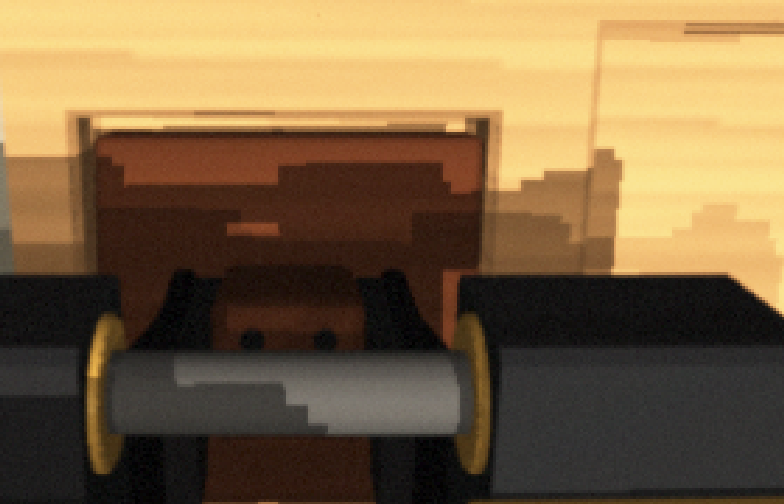

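The plate's front edge is down and shows a gap, while the rear is still high on the rear edge. I'll lift slightly, shift +x by 2 mm and press again.

step_arm:
  delta_pos:
    - [0, 0, 0.2]
    - [0.05, 0, 0]
    - [0.05, 0, 0]
    - [0, 0, 0]
    - [0, 0, -0.1]
    - [0, 0, -0.1]
    - [0, 0, -0.1]
    - [0, 0, 0]
    - [0, 0, 0]
  turn: [0, 0, 0, 0, 0, 0, 0, 0, 0]

```text
time: 40.15
ee_pos: [0.427, -0.1596, 0.0278]
eef_rot: [1.0, 0.0, -0.001, 0.0]
ft_force: [-5.8, 0.6, 12.1]
width: 0.0257
grip_force: 35.0
```

```bash
python3 -c "
from h import *
c=seat()" 2>/dev/null
```

```text
t 40.15 tcp [ 427.  -159.6   27.8] yaw 0.01 w 25.7 gf 35.0 F [-5.8  0.6 12.1]
290 [(166, [474, -143, 25]), (172, [471, -143, 25]), (178, [468, -143, 25]), (184, [463, -142, 14]), (190, [462, -143, 26]), (196, [458, -143, 24]), (202, [455, -143, 25]), (208, [452, -143, 25]), (214, [449, -143, 25]), (220, [445, -143, 25])]
305 [(166, [474, -151, 25]), (172, [471, -151, 26]), (178, [468, -151, 25]), (184, [462, -150, 12]), (190, [462, -151, 26]), (196, [458, -151, 24]), (202, [455, -151, 24]), (208, [452, -151, 24]), (214, [449, -151, 26]), (220, [445, -151, 26])]
322 [(166, [474, -160, 25]), (172, [471, -160, 26]), (178, [468, -160, 25]), (184, [463, -160, 14]), (190, [462, -160, 26]), (196, [458, -160, 24]), (202, [455, -160, 25]), (208, [452, -160, 24]), (214, [449, -160, 25]), (220, [445, -160, 26])]
340 [(166, [474, -169, 24]), (172, [471, -169, 26]), (178, [468, -169, 24]), (184, [463, -170, 13]), (190, [461, -170, 23]), (196, [459, -169, 25]), (202, [455, -170, 25]), (208, [452, -170, 25]), (214, [449, -170, 26]), (220, [445, -170, 26])]
355 [(166, [474, -177, 25]), (172, [471, -177, 25]), (178, [468, -177, 26]), (184, [463, -178, 14]), (190, [462, -177, 25]), (196, [458, -177, 25]), (202, [455, -177, 25]), (208, [452, -177, 27]), (214, [449, -178, 26]), (220, [445, -178, 25])]
```

Seated: the plate is level with the board top. Next: release, retreat and check.

step_arm:
  delta_pos:
    - [0, 0, 0]
    - [0, 0, 0]
    - [0, 0, 0]
    - [0, 0, 0]
    - [0, 0, 0]
  turn: [0, 0, 0, 0, 0]
  grip: 0.5

```text
time: 40.7
ee_pos: [0.4281, -0.1594, 0.0277]
eef_rot: [1.0, 0.0, -0.0, -0.0]
ft_force: [-0.6, 0.4, 0.5]
width: 0.0432
grip_force: 0.0
```

step_arm:
  delta_pos:
    - [0, 0, 0.4]
    - [0, 0, 0.8]
    - [0, 0, 1]
    - [0, 0, 1]
    - [0, 0, 1]
    - [0, 0, 1]
    - [0, 0, 1]
    - [0, 0, 0]
    - [0, 0, 0]
  turn: [0, 0, 0, 0, 0, 0, 0, 0, 0]

```text
time: 41.6
ee_pos: [0.4284, -0.1595, 0.1835]
eef_rot: [1.0, 0.0, 0.001, 0.0]
ft_force: [0.7, 0.3, -0.1]
width: 0.0433
grip_force: 0.0
```

```bash
python3 -c "
from h import *
pose();c=camera('wrist');save(c,'w12');W=cloud(c);x,y,z=[W[...,i] for i in range(3)]
r=(x>.3)&(x<.55)&(y>-.35)&(y<-.08)
[print('post',q) for q in rect(W,r&(z>.045)&(z<.065))]
im=c['image'].astype(int);d=(im[...,0]<105)&(im[...,2]<60)
m=r&(z>.02)&(z<.032)&(x>.395)&(x<.462)&(y>-.194)&(y<-.125)
P=W[m];A=np.c_[P[:,:2]-P[:,:2].mean(0),np.ones(len(P))];print('plate plane',len(P),np.linalg.lstsq(A,P[:,2],rcond=None)[0], P[:,:2].mean(0))
b=(x>.48)&(x<.52)&(y>-.25)&(y<-.12);print('board z',np.nanmean(z[b]))
"
```

```text
t 41.6 tcp [ 428.4 -159.5  183.5] yaw 0.04 w 43.3 gf 0.0 F [ 0.7  0.3 -0.1]
post (array([323., 201.]), np.int32(779), 425.0, -160.4, 25.7, 25.7, 0.1, 54.8)
plate plane 3530 [-0.00134271 -0.00129818  0.02505523] [ 0.43176081 -0.15933219]
board z 0.024685790425634537
```

View pics/w12.png

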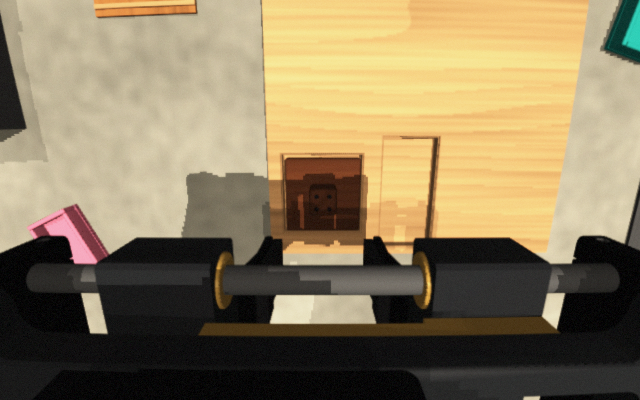

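The insert sits at (323,195), flat at z 25.1 mm against the board's 24.7 mm, and the long well is empty. Final check of the untouched items, then hand in.

```bash
python3 -c "
from h import *
c=camera('top');W=cloud(c);x,y,z=[W[...,i] for i in range(3)]
[print('clean',r) for r in rect(W,(x>.6)&(x<.85)&(y>-.03)&(y<.07)&(z>.017)&(z<.06))]
V=c['image'].max(-1)
[print('onboard',r) for r in rect(W,(x>.36)&(x<.67)&(y>-.41)&(y<-.1)&(z>.03)&(z<.08))]
[print('deck',r) for r in rect(W,(x>.49)&(x<.64)&(y>.17)&(y<.33)&(z>.187)&(z<.22))]
print(close_job())
"
```

```text
clean (array([295., 127.]), np.int32(366), 795.2, 19.7, 85.5, 50.8, 3.0, 25.4)
clean (array([292., 163.]), np.int32(401), 669.0, 23.0, 84.9, 52.1, -2.9, 25.7)
the job is handed in; nothing more can be done
None
```

The job is handed in, with no result reported back: all three used dishes are in the return box with the flap shut, the square insert is flush in the square well with the long well left empty, and the clean dishes are where they were (I did not re-measure the bottle and cup at the end, but the arm never went near them).

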